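# Stow the chasing hammer and the flat-nose pliers in their tool tray

## Task

Put the chasing hammer and the flat-nose pliers away in the moulded tool tray: turn each so that it matches the outline cut for it, lay it in, and press its handle down past the sprung lugs until the whole tool sits fully home on the floor of its cutout. Leave the small tin, the little cup and the loupe in the tray where they are.

Things in the scene. Friction and masses are not known exactly. Their poses are not given: they have to be found in the camera images.
- tray: Fixed tool tray, 230 (x) x 192 (y) x 28 mm high: charcoal moulding (top 26 mm over the bench) with pale cutout floors and a light wooden rim. Origin: centre of underside. Half at +y: the hammer's cutout, floor 10 mm over the bench. Half at -y: the pliers' cutout, floor 17 mm over the bench, and a pocket holding the loupe. Cutouts follow the tools' outlines, 2 mm wider (3 lengthwise) all round.
- hammer_seat (a point): Where the hammer's origin is when home: on the floor of its cutout, tray (45, 42, 10) mm, axes as the tray's. The hammer goes in with its x (head) along the tray's +x and its flat face to +y. A finger notch is centred here: 36 mm along x, 76 mm along y, floor 10 mm over the bench.
- hammer_lugs (a point): Midway between the two sprung lugs of the hammer's slot, 50 mm behind hammer_seat, at the height of the seated handle's centre. Each lug is a rounded bulge 12 mm long; the gap is 14 mm, the handle 18 mm there. A hammer just laid in rests on them, tail high; pressing the handle down over them (some 4 to 10 N) snaps it home and they hold it.
- hammer_seat_head (a point): Point of the tray where hammer_head is when the hammer is home. Axes as the tray's.
- hammer_seat_tail (a point): Point of the tray where hammer_tail is when the hammer is home. Axes as the tray's.
- pliers_seat (a point): Where the pliers' origin is when home: on the floor of their cutout, tray (-56, -46, 17) mm, axes as the tray's. The pliers go in with their x (jaws) along the tray's -x. A finger notch is centred here: 36 mm along x, 76 mm along y, its floor 10 mm over the bench, 7 mm below the pliers.
- pliers_lugs (a point): Midway between the two sprung lugs of the pliers' cutout, 44 mm behind pliers_seat (towards the grips' ends), at the height of the seated grips' centre. One lug bulges in from outside each grip and must yield 1.5 mm. Pliers just laid in rest on them, tail high; pressing both grips down there (some 4 to 10 N) snaps them home and the lugs hold them.
- pliers_seat_jaws (a point): Point of the tray where pliers_jaws is when the pliers are home. Axes as the tray's.
- pliers_seat_tail (a point): Point of the tray where pliers_tail is when the pliers are home. Axes as the tray's.
- hammer: Chasing hammer, 195 mm long, about 0.23 kg: steel head, light wooden handle. It lies flat, turned anyhow, always this side up. Origin: under the handle, 40 mm behind the head's centre; x to the head, y to the flat face, z up. Its centre line is 14 mm over the underside. Handle: round, 15 mm thick for x -25 to 29 mm (grip here, near the balance point), 18 mm for x -72 to -35.
- hammer_head (a point): Centre of the hammer's head: 40 mm ahead of the hammer's origin, 14 mm up. Head: 22 x 22 x 28 mm block; round flat face 28 mm across, ending at y = 37 mm; ball peen 18 mm across, ending at y = -37 mm.
- hammer_tail (a point): Centre of the bulb of the handle, 130 mm behind the hammer's origin, 14 mm up. The bulb is 28 mm thick; the handle ends 12 mm farther back.
- pliers: Closed flat-nose pliers lying flat, 143 mm long, about 0.13 kg: steel jaws and joint, two bowed black grips. Origin: centre of the joint's underside; x to the jaws, z up; alike on either side. Joint block 22 (x) x 20 (y) x 11 mm high: grip here across y. Each grip is a round bar 11 mm thick, centre line at y = 15.5 mm where x = -34, 16.5 where x = -55, 20 where x = -95; end x = -100.
- pliers_jaws (a point): Point between the jaws near their tip: 40 mm ahead of the pliers' origin, 5.5 mm up. The jaws are 18 mm wide at the joint, 9 mm at the tip (x = 42 mm).
- pliers_tail (a point): Point midway between the grips' ends: 95 mm behind the pliers' origin, 5.5 mm up.
- loupe: Bystander: folded steel loupe 34 x 44 x 16 mm, lying in its pocket of the tray. Origin: centre of its underside.
- tin: Bystander: round aluminium tin, 36 mm across, 22 mm high, beside the hammer's handle. Origin: centre of its underside.
- cup: Bystander: small white plastic cup, 38 mm across, 24 mm high, beside the pliers. Origin: centre of its underside.
Mind the look-alikes: they are no part of the job. Of the things that look like the hammer, the smaller one is meant.

How it is judged:
By the outcome, as a careful person would: the job done as asked, in the order asked, and still so for the second after the job is handed in, with the robot touching nothing.
It also fails if it takes over 64 s, if anything falls off the work surface, if the arm or the gripper's body presses on something with over 40 N, if the wrist force passes 120 N, or if a joint passes its speed limit or range.

## Robot

A 6-joint arm with a two-finger parallel gripper is mounted at the origin on the work surface. World frame = base frame: x ahead of the robot, y to its left, z up, the work surface at z = 0. Lengths are in mm, angles in rad, forces in N, time in s.
With the tool pointing down it reaches from about 300 to 775 mm from the base axis. Payload 14.6 kg.
Tool frame: the origin (TCP) lies between the finger pads; the fingertips stand 25 mm ahead of it and the grasp point (between the pads) lies 6 mm ahead of it; z points along the fingers, y is the line along which they close (so a half turn about z gives the same grasp; the last joint's range is limited). The gripper opens to 94 mm and grips with 3 to 60 N. Pads are 16 mm wide; open, the fingers measure 119 mm over their backs; the gripper's body (75 mm by 177 mm) begins 78 mm behind the grasp point.
Start: joints at [1.252, 0.3, 1.521, -0, 1.321, -0.067], TCP at [137.029, 532.647, 230.446] pointing down, gripper open.
Joint ranges: [-3.03, 3.03], [-0.79, 2.21], [0.23, 2.52], [-1.04, 4.18], [0, 3.07], [-2.55, 2.55]. Speed limits (rad/s): [2.22, 2.22, 2.57, 3.14, 3.14, 3.14].

## Interface

Orientations are given as [roll, pitch, yaw] about the fixed x, y, z axes, in that order (R = Rz(yaw) Ry(pitch) Rx(roll)).
In Python, from cell import manip gives the robot as it stands. The module is installed in compiled form; this text tells all that it offers.
- The arm moves only by the tool step_arm, never from a script. Its argument "series" is one flat list of numbers, 5 for each row, row after row: the shift along the world's x, y, z in mm, then the turn about the world's z in rad, then the closure, from 0 (fully open) to 1 (shut). In form: [dx, dy, dz, spin, jaw, dx, dy, dz, spin, jaw, ...]. A call has 1 to 20 rows; each row shifts and turns the commanded pose from where the row before left it; what a row does not reach is not made up. A row lasts 1/8 s, in which the tool goes at most 62.5 mm and 10.7 degrees, less where a joint would pass 70% of its speed; a pose out of reach is approached as far as the arm can. A call is refused whole if a number of a shift passes 62.5 or a number of a turn 0.188, either way. A call with a gripper value outside its range is refused whole. The fingers move at their own pace and stop on an object; "squeeze" is the grip in N (left out, the last holds). Time passes only in rows, so rows that do not move let the fingers close. It gives the time, the measured TCP pose, the force, the opening and the grip force at its end, in the units of the state.
- manip.read_state(): the state, without advancing time (a new reading comes with each control period).
- manip.camera(name): name is "scene" or "top" or "wrist"; returns (picture, depth): 480x640x3 uint8, blue, green, red; 480x640 float32, mm along the optical axis (not along the pixel's ray), 0 where there is no reading.
- manip.camera_info(name): a dict with "fovy" (degrees; the focal length in pixels is half the picture's height over the tangent of half this angle, whatever the lens; pixels are square), "cx", "cy" (the principal point, pixels), "eye" and "orientation" of the camera in the world. Camera axes: x right, y down, z forward; pixel columns grow to the right and rows downward; lengths in mm; the calibration is good to about 2 mm. The wrist camera is an equidistant fisheye: a pixel r from the principal point sees the ray r / f radians off the axis. A picture is of the moment at which its call begins: read the wrist's pose just before it. camera_info takes no time and is no camera call; for the wrist camera it gives the pose at the moment of the call.
- manip.sign_off(): hands the job in; it is judged then, once.
The state is a dict: "clock": time; "joints": joint angles; "qd": joint speeds; "effort": joint torques, N m; "eef_pos": TCP position; "eef_rot": TCP orientation; "wrist_force": force on the tool from outside, world axes, zero at the start; "moment": the same for the moment, N m; "finger_gap": finger opening in mm; "finger_force": force on a finger pad.
Only numpy, scipy, OpenCV 4.12 (cv2) and the standard library are available. Lean on these libraries where they do the work, as an engineer would, in place of code of your own. Each camera call takes 0.05 s, during which the arm holds its last target. There are 200 camera calls.

## Working session

There is one attempt and no reset: what is moved stays moved. The work goes in short steps, Python scripts to look and compute and a tool call to move; the robot and the scene stay as the last step left them, time stands still between calls to the robot, and variables do not carry over. Pictures are saved under pics/ and viewed, at most 10 in all, crops included, and the job is handed in when it is done.

Besides the shell and the picture viewer there is one more tool, called after "Request:" by a JSON object that holds its "method" and its "body". step_arm: Moves the arm, as the interface text tells. Its arguments: {"type":"object","properties":{"series":{"type":"array"},"squeeze":{"type":"number"}},"required":["series"]}

```bash
mkdir -p pics; cat > h.py <<'E'
import numpy as np, cv2
from cell import manip
from scipy.spatial.transform import Rotation as R
def cam(n):
    i=manip.camera_info(n); p,d=manip.camera(n); return i,p,d
def Rot(i):
    o=np.array(i["orientation"],float)
    return o if o.shape==(3,3) else R.from_euler('xyz',o).as_matrix()
def ray(i,u,v,fish=False):
    f=240/np.tan(np.radians(i["fovy"])/2)
    x=np.array([(u-i["cx"]),(v-i["cy"])],float)
    if fish:
        r=np.hypot(*x); t=r/f; s=np.sin(t)/max(r,1e-9); d=np.array([x[0]*s,x[1]*s,np.cos(t)])
    else: d=np.array([x[0]/f,x[1]/f,1.])
    return Rot(i)@d
def onz(i,u,v,z,fish=False):
    d=ray(i,u,v,fish); e=np.array(i["eye"],float); return e+d*(z-e[2])/d[2]
E
python3 - <<'E'
from h import *
print(manip.read_state())
for n in("top","scene"):
    i,p,d=cam(n); print(n,i); cv2.imwrite(f"pics/{n}0.png",p); np.savez(f"{n}0.npz",p=p,d=d)
print(manip.camera_info("wrist"))
E
```

```text
{'clock': 0.0, 'joints': array([ 1.25237824e+00,  3.00482318e-01,  1.52158016e+00, -1.61739076e-05,
        1.32070578e+00, -6.66011157e-02]), 'qd': array([0.00180081, 0.00010078, 0.00048603, 0.00159681, 0.001231  ,
       0.0006936 ]), 'effort': array([-1.27234311e-03, -5.31802154e+01, -3.52727008e+01,  7.08389143e-02,
        2.42983026e-02, -7.53732411e-05]), 'eef_pos': array([136.97351264, 532.42774799, 229.88055294]), 'eef_rot': array([-3.14041861e+00, -6.26073303e-05,  2.88977966e+00]), 'wrist_force': array([ 0.19988537, -0.86497445,  0.58513272]), 'moment': array([-0.01254926,  0.0086495 ,  0.03482982]), 'finger_force': 0.0, 'finger_gap': 94.02266538292407}
top {'fovy': 47.64698613748424, 'cx': 312.65656315779086, 'cy': 229.9309579706368, 'eye': array([ 300.38526987,  -20.30834908, 1623.12666391]), 'orientation': array([-3.03553375,  0.01664175, -1.57992036])}
scene {'fovy': 53.66586886639939, 'cx': 321.5828519324287, 'cy': 241.1082606844992, 'eye': array([ 967.60507897, -585.08474174,  895.45324607]), 'orientation': array([-2.3860682,  0.01702  ,  0.7000329])}
{'fovy': 65.70646984690485, 'cx': 321.3551627907004, 'cy': 239.32444867769797, 'eye': array([ 70.20977769, 550.4583744 , 383.48727998]), 'orientation': array([2.89954179e+00, 1.33406450e-03, 1.31882320e+00])}
```

View pics/top0.png

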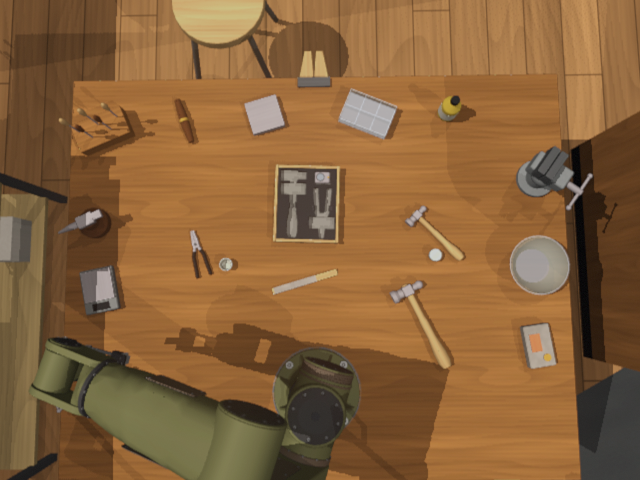

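View pics/scene0.png

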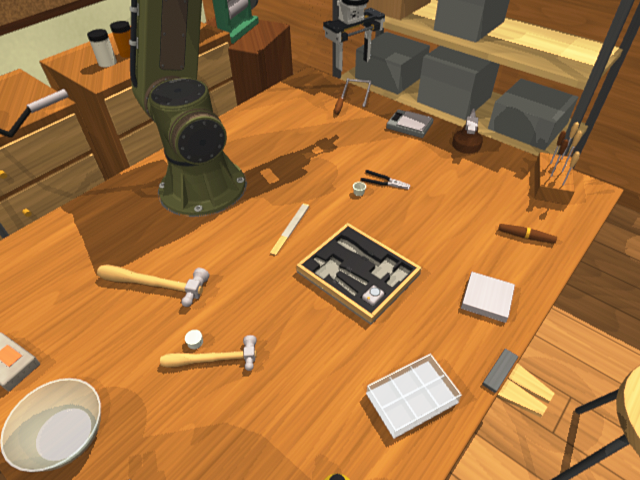

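The top view shows the tray centred at (307,204). Two things could be taken for the hammer: the one at (417,217)–(460,257), and a larger one at (408,292)–(446,365). The smaller, at (430,230), is the one meant, with the tin beside it at (435,255). The pliers are at (200,252), with the cup at (226,265). The scene view agrees.

```bash
python3 - <<'E'
from h import *
i=manip.camera_info("top")
for n,u,v,z in[("ham head",417,217,14),("ham tail",460,257,14),("big head",408,292,14),("big tail",446,365,14),("tin",435,255,22),("pl jaw",195,232,6),("pl t1",196,275,6),("pl t2",210,272,6),("cup",226,264,24),("tray TL",275,166,28),("TR",340,166,28),("BL",274,242,28),("BR",339,242,28)]:
    print(n,onz(i,u,v,z).round(0))
E
```

```text
ham head [ 507. -306.   14.]
ham tail [ 387. -429.   14.]
big head [ 286. -273.   14.]
big tail [  75. -377.   14.]
tin [ 393. -354.   22.]
pl jaw [470. 358.   6.]
pl t1 [342. 354.   6.]
pl t2 [350. 312.   6.]
cup [373. 261.  24.]
tray TL [664. 116.  28.]
TR [662. -79.  28.]
BL [436. 119.  28.]
BR [434. -73.  28.]
```

Request:
{"method": "step_arm", "body": {"series": [16,-20,0,-0.16,0,32,-39,0,-0.16,0,32,-39,0,-0.16,0,32,-39,0,-0.16,0,32,-39,0,-0.16,0,32,-39,0,-0.16,0,32,-39,0,-0.16,0,32,-39,0,-0.16,0,32,-39,0,-0.16,0,32,-39,0,-0.16,0,32,-39,0,-0.16,0,32,-39,0,-0.16,0,32,-39,0,-0.16,0,12,-22,0,0,0,0,0,0,0,0]}}

```text
clock: 1.98
eef_pos: [549.2, 21.5, 229.8]
eef_rot: [-3.141, 0.001, 0.808]
wrist_force: [1.3, 0.3, -0.3]
finger_gap: 94.0
finger_force: 0.0
```

```bash
python3 - <<'E'
from h import *
s=manip.read_state();print(s['clock'],s['eef_pos'],s['eef_rot'],s['joints'],s['wrist_force'])
i,p,d=cam("wrist"); print(i); cv2.imwrite("pics/w1.png",p); np.savez("w1.npz",p=p,d=d,i=i)
E
```

```text
1.975 [549.23234318  21.47262925 229.75700655] [-3.14072695e+00  8.33169917e-04  8.07789102e-01] [-2.75445246e-02  3.00344023e-01  1.52205138e+00 -3.81763291e-05
  1.32039818e+00  7.35472543e-01] [ 1.32149674  0.34704802 -0.282255  ]
{'fovy': 65.70646984690485, 'cx': 321.3551627907004, 'cy': 239.32444867769797, 'eye': array([597.66321061,  72.16633084, 383.22002079]), 'orientation': array([ 2.89801777e+00,  9.18796644e-04, -7.63169498e-01])}
```

View pics/w1.png

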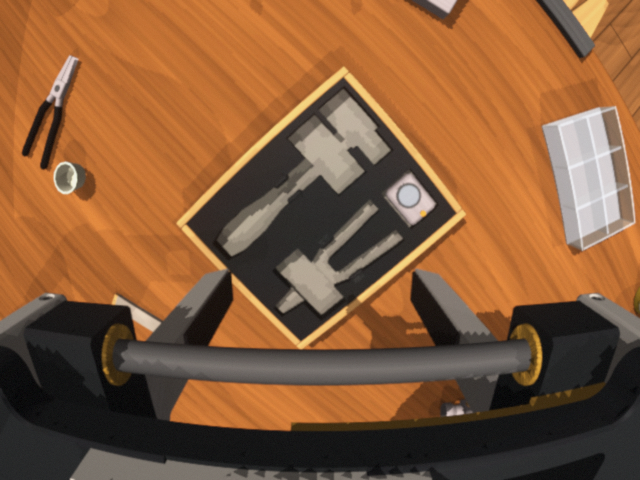

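The wrist view shows the whole tray, rim corners at about (345,68), (465,213), (301,347), (179,222). The hammer cutout runs (330,150)–(245,230), the pliers' (290,300)–(385,230), and the loupe is at (408,195). The pliers are also in sight at (55,110).

```bash
cat >> h.py <<'E'
def tray(i,p,c0=None,box=None):
    hsv=cv2.cvtColor(p,cv2.COLOR_BGR2HSV); m=((hsv[...,2]<75)&(hsv[...,1]<130)).astype(np.uint8)
    if box is not None: mm=np.zeros_like(m); cv2.fillConvexPoly(mm,np.array(box,np.int32),1); m&=mm
    n,l,st,_=cv2.connectedComponentsWithStats(cv2.morphologyEx(m,cv2.MORPH_OPEN,np.ones((3,3))))
    k=1+np.argmax(st[1:,4]); c=max(cv2.findContours((l==k).astype(np.uint8),0,1)[0],key=cv2.contourArea)[:,0]
    w=np.array([onz(i,u,v,26,True)[:2] for u,v in c],np.float32)
    return w,cv2.minAreaRect(w)
E
python3 - <<'E'
from h import *
z=np.load("w1.npz",allow_pickle=True);i=z['i'].item();p=z['p'];d=z['d']
cs=[(345,68),(465,213),(301,347),(179,222)]
w=np.array([onz(i,*c,28,True)[:2] for c in cs],np.float32);print(w.round(1),cv2.minAreaRect(w),w.mean(0))
_,r=tray(i,p,box=[(345,70),(463,213),(301,345),(181,222)]);print(r,cv2.boxPoints(r))
print(d[160,330],d[110,350])
E
```

```text
[[668.  113.8]
 [661.4 -72.6]
 [436.3 -63.8]
 [443.6 122.6]] ((552.4561767578125, 25.003807067871094), (186.61553955078125, 225.30337524414062), 87.76653289794922) [552.3075    24.989809]
((549.7205200195312, 25.024940490722656), (174.54481506347656, 214.026123046875), 88.00897216796875) [[439.73996  -58.47682 ]
 [653.63684  -65.912735]
 [659.70105  108.5267  ]
 [445.8042   115.962616]]
364.1886 352.51294
```

```bash
python3 - <<'E'
from h import *
z=np.load("w1.npz",allow_pickle=True);i=z['i'].item();p=z['p'];d=z['d']
Rm=Rot(i)
def pt(u,v):
    r=ray(i,u,v,True); c=Rm.T@r; return (np.array(i['eye'])+r*d[v,u]/c[2]).round(1)
for u,v in[(330,160),(350,130),(250,220),(290,300),(130,200),(150,150),(230,120),(420,90),(510,250),(290,200),(270,250)]: print((u,v),pt(u,v))
cs=[(345,70),(463,213),(301,345),(181,222)]
for c in cs: print(pt(*c))
e=cv2.resize(p[50:360,160:480],None,fx=2.4,fy=1.9); 
E
# top view tray rim check
python3 - <<'E'
from h import *
z=np.load("top0.npz");i=manip.camera_info("top");p=z['p']
hsv=cv2.cvtColor(p,cv2.COLOR_BGR2HSV);m=(hsv[...,2]<75).astype(np.uint8);mm=np.zeros_like(m);mm[164:244,272:342]=1;m&=mm
c=np.argwhere(m)[:,::-1];w=np.array([onz(i,u,v,26)[:2] for u,v in c],np.float32);print(cv2.minAreaRect(w))
E
```

```text
(330, 160) [595.9  58.4  10.7]
(350, 130) [631.3  66.5   8.9]
(250, 220) [493.8  71.3   8.7]
(290, 300) [463.7 -18.7  16.2]
(130, 200) [4.060e+02 1.876e+02 3.000e-01]
(150, 150) [ 4.654e+02  2.067e+02 -2.000e-01]
(230, 120) [ 5.512e+02  1.613e+02 -2.000e-01]
(420, 90) [716.7  48.3  -1.2]
(510, 250) [ 683.1 -160.    -2.3]
(290, 200) [541.5  57.8  27.4]
(270, 250) [491.2  35.9  26.3]
[666.7 112.4  27.6]
[659.8 -71.3  27.5]
[438.5 -61.6  29. ]
[445.4 121.   28.3]
((551.2578125, 23.37109375), (169.5662384033203, 205.76551818847656), 87.8831558227539)
```

Request:
{"method": "step_arm", "body": {"series": [-7,-22,0,0,0,-14,-45,0,0,0,-14,-45,0,0,0,-14,-45,0,0,0,-14,-45,0,0,0,-14,-45,0,0,0,-14,-45,0,0,0,-14,-45,0,0,0,-14,-45,0,0,0,0,-24,0,0,0,0,0,0,0,0,0,0,0,0,0]}}

```text
clock: 3.52
eef_pos: [430.5, -382.0, 230.5]
eef_rot: [-3.141, -0.0, 0.811]
wrist_force: [0.3, 0.9, 0.1]
finger_gap: 94.0
finger_force: 0.0
```

```bash
python3 - <<'E'
from h import *
s=manip.read_state();print(s['clock'],s['eef_pos'],s['eef_rot'],s['joints'],s['wrist_force'])
i,p,d=cam("wrist"); cv2.imwrite("pics/w2.png",p); np.savez("w2.npz",p=p,d=d,i=i)
E
```

```text
3.525 [ 430.4654159  -381.9538151   230.47809651] [-3.14134793e+00 -1.63212613e-04  8.11077312e-01] [-7.89464006e-01  3.56960987e-01  1.44548627e+00  1.60130309e-04
  1.33939487e+00 -2.97817560e-02] [0.31341156 0.85891665 0.11290209]
```

View pics/w2.png

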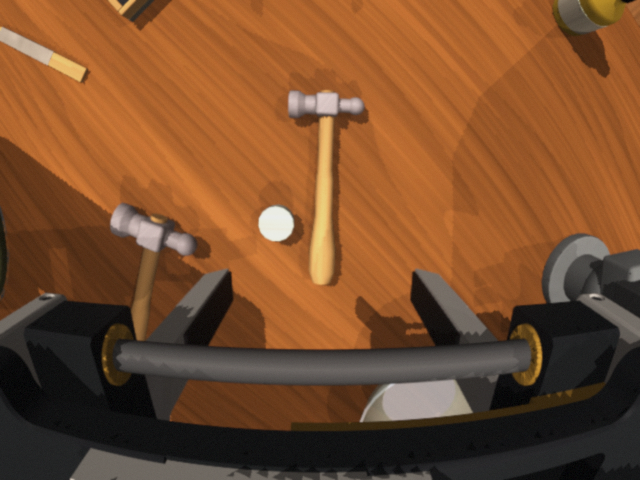

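Close view: the small hammer's head is at (327,104), flat face left (its +y) at (293,104), peen at (360,105), bulb at (321,265). The tin is at (276,224). The larger hammer at (150,235) is not wanted.

```bash
cat >> h.py <<'E'
def cloud(i,d):
    v,u=np.mgrid[0:480,0:640]; f=240/np.tan(np.radians(i["fovy"])/2)
    x=u-i["cx"];y=v-i["cy"];r=np.hypot(x,y)+1e-9;t=r/f
    k=d*np.tan(t)/r
    return np.stack([x*k,y*k,d],-1)@Rot(i).T+np.array(i["eye"])
E
python3 - <<'E'
from h import *
z=np.load("w2.npz",allow_pickle=True);i=z['i'].item();p=z['p'];d=z['d']
P=cloud(i,d); b=P[60:240,400:500,2]; print("bench",np.median(b),b.std())
m=(P[...,2]>7)&(d>0); m[:, :280]=0; m[:,370:]=0; m[290:]=0; m[190:,:298]=0
n,l,st,_=cv2.connectedComponentsWithStats(m.astype(np.uint8));k=1+np.argmax(st[1:,4]);m=l==k;print(st[k])
mid=[];
for r in range(70,290,10):
    c=np.where(m[r])[0]
    if len(c):
        w=onz(i,c.mean(),r,14,True);mid.append((r,*w[:2]));print(r,c[0],c[-1],w.round(1),P[r,int(c.mean()),2].round(1))
a=np.array([x[1:] for x in mid if 130<=x[0]<=270]);
vx,vy,x0,y0=cv2.fitLine(a.astype(np.float32),cv2.DIST_L2,0,.01,.01).ravel();
if vx<0:vx,vy=-vx,-vy
print("yaw",np.arctan2(vy,vx),x0,y0)
# extents along axis / lateral for mask pixels at z=14 plane
q=np.argwhere(m);W=np.array([onz(i,u,v,14,True)[:2] for v,u in q])-[x0,y0]
s=W@[vx,vy];t=W@[-vy,vx];print("s range",s.min(),s.max(),"t at head",t.min(),t.max())
print("s of face",s[t>25].min(),s[t>25].max(),"peen",s[t<-25].min(),s[t<-25].max(),"center flange",)
sc=(s[t>25].min()+s[t>25].max())/2; print("head",sc,np.array([x0,y0])+sc*np.array([vx,vy]),"origin",np.array([x0,y0])+(sc-40)*np.array([vx,vy]),"tail end dist",sc-s.min(),"expect 182")
E
```

```text
bench -0.7005861061663552 25.761038957751563
[ 288   90   77  194 4764]
90 290 330 [ 511.8 -280.8   14. ] -0.1
100 289 361 [ 515.  -297.8   14. ] 27.6
110 288 363 [ 508.4 -305.5   14. ] 26.8
120 319 334 [ 502.2 -313.4   14. ] 21.1
130 319 333 [ 494.9 -320.4   14. ] 20.9
140 319 333 [ 488.1 -327.6   14. ] 19.6
150 319 332 [ 480.9 -334.5   14. ] 22.3
160 318 332 [ 473.6 -341.4   14. ] 20.3
170 318 332 [ 466.8 -348.6   14. ] 21.7
180 315 333 [ 459.2 -355.2   14. ] 22.0
190 315 332 [ 451.9 -362.1   14. ] 22.1
200 315 332 [ 444.9 -369.5   14. ] 23.2
210 315 332 [ 437.9 -376.8   14. ] 21.5
220 314 332 [ 430.5 -384.    14. ] 21.4
230 312 333 [ 423.  -391.1   14. ] 23.7
240 311 334 [ 415.8 -398.8   14. ] 24.1
250 309 334 [ 407.7 -405.8   14. ] 24.3
260 309 334 [ 400.2 -413.6   14. ] 26.3
270 309 334 [ 392.7 -421.6   14. ] 26.2
280 312 330 [ 384.6 -429.3   14. ] 23.2
yaw 0.77739155 444.53702 -370.0473
s range -87.89746060539606 111.21723527514472 t at head -36.59841713412522 38.273139338837595
s of face 82.85835411180705 110.31846019832888 peen 87.96790294645444 104.42711298501575 center flange
head 96.58840715506796 [ 513.3799807 -302.2980075] origin [ 484.87015642 -330.35491277] tail end dist 184.48586776046403 expect 182
```

Request:
{"method": "step_arm", "body": {"series": [14,13,-10,-0.034,0.3,20,19,-30,0,0.3,14,13,-35,0,0.3,6,6,-35,0,0.3,0,0,-30,0,0.3,0,0,-25,0,0.3,0,0,-18,0,0.3,0,0,-12,0,0.3,0,0,-6,0,0.3,0,0,-2,0,0.3,0,0,0,0,0.3], "squeeze": 35}}

```text
clock: 4.95
eef_pos: [484.2, -332.5, 27.9]
eef_rot: [3.141, -0.0, 0.776]
wrist_force: [0.4, 0.2, 0.8]
finger_gap: 66.0
finger_force: 0.0
```

Request:
{"method": "step_arm", "body": {"series": [0,0,0,0,1,0,0,0,0,1,0,0,0,0,1,0,0,0,0,1,0,0,0,0,1,0,0,0,0,1]}}

```text
clock: 5.7
eef_pos: [484.0, -332.3, 27.4]
eef_rot: [-3.141, 0.0, 0.776]
wrist_force: [-1.3, -0.3, -0.4]
finger_gap: 14.1
finger_force: 35.0
```

Request:
{"method": "step_arm", "body": {"series": [0,0,10,0,1,0,0,25,0,1,0,0,35,0,1,3,20,20,0,1,5,40,0,-0.09,1,6,45,0,-0.09,1,6,45,0,-0.09,1,6,45,0,-0.09,1,6,45,0,-0.09,1,6,45,0,-0.09,1,6,45,0,-0.09,1,6,45,0,-0.09,1,6,40,0,-0.09,1,4,27,0,0,1,0,0,0,0,1,0,0,0,0,1]}}

```text
clock: 7.7
eef_pos: [543.9, 109.1, 117.7]
eef_rot: [3.141, 0.0, -0.034]
wrist_force: [0.3, 0.4, -1.3]
finger_gap: 14.0
finger_force: 35.0
```

```bash
python3 - <<'E'
from h import *
s=manip.read_state();print(s['clock'],s['eef_pos'],s['eef_rot'],s['wrist_force'],s['finger_gap'])
i,p,d=cam("wrist"); cv2.imwrite("pics/w3.png",p); np.savez("w3.npz",p=p,d=d,i=i);print(i)
E
```

```text
7.7 [543.91684046 109.13262426 117.6601521 ] [ 3.14145995e+00  3.19568557e-05 -3.42013517e-02] [ 0.2747308   0.42891135 -1.30021591] 13.99539281319035
{'fovy': 65.70646984690485, 'cx': 321.3551627907004, 'cy': 239.32444867769797, 'eye': array([613.5455727 , 107.34931754, 271.18477927]), 'orientation': array([ 2.89889449e+00, -3.88241681e-04, -1.60520026e+00])}
```

View pics/w3.png

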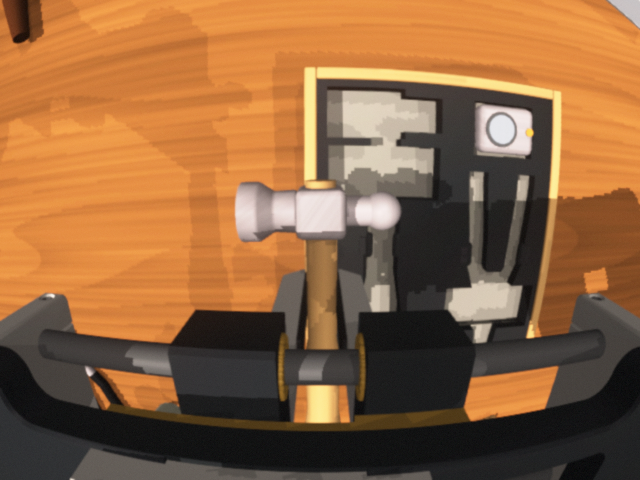

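The gripped hammer's head is at (320,213), face left at (240,212), peen at (400,212). The head cutout is at rows 90–137, columns 328–436, and the finger notch at rows 145–197. The +x rim is at row 70 and the left rim at column 308.

```bash
python3 - <<'E'
from h import *
z=np.load("w3.npz",allow_pickle=True);i=z['i'].item();p=z['p'];d=z['d']
P=cloud(i,d); T=(P[...,2]>14)&(P[...,2]<40)
un=lambda u,v,h: onz(i,u,v,h,True)[:2]
top=np.array([un(c,np.where(T[40:120,c])[0][0]+40-.5,28) for c in range(325,545,10)])
L=np.array([un(np.where(T[r,280:])[0][0]+280-.5,r,28) for r in range(85,175,6)])
Rr=np.array([un(np.where(T[r,:600])[0][-1]+.5,r,28) for r in range(110,280,10)])
def fit(a,n):
    vx,vy,x0,y0=cv2.fitLine(a.astype(np.float32),cv2.DIST_HUBER,0,.01,.01).ravel();print(n,"ang",np.arctan(vy/vx) if abs(vx)>abs(vy) else -np.arctan(vx/vy),x0,y0,"res",np.abs((a-[x0,y0])@[-vy,vx]).max()); return np.array([x0,y0])
a=fit(top,"top");b=fit(L,"L");c=fit(Rr,"R")
for th in(-.034,-.038):
    X=np.array([np.cos(th),np.sin(th)]);Y=np.array([-X[1],X[0]])
    cx=a@X-115; yl,yr=b@Y,c@Y; cy=(yl+yr)/2; print("width",yl-yr,"centre",X*cx+Y*cy,"seat",X*(cx+45)+Y*(cy+42),"by left rim",X*(cx+45)+Y*(yl-54))
# depth at rim, moulding, notch floor
print(P[75,330:540:50,2],P[170,300:312,2].round(),P[160,340:400:20,2],P[250,450:460:3,2])
zc=P[...,2]; H=(zc>92)&(d>0); H[:170]=0;H[250:]=0;H[:,:225]=0;H[:,410:]=0
q=np.argwhere(H);W=np.array([un(u,v,104.5) for v,u in q])
th=manip.read_state()['eef_rot'][2];X=np.array([np.cos(th),np.sin(th)]);Y=np.array([-X[1],X[0]]);t0=np.array([543.9,109.13]);s=(W-t0)@X;t=(W-t0)@Y
print("t",t.min(),t.max(),"face s",s[t>30].min(),s[t>30].max(),"peen s",s[t<-25].min(),s[t<-25].max(),"zmax",zc[H].max(),np.median(zc[205:220,310:330]))
for r in (235,245,255): 
    print(r,[ (un(0,r,0)) ][:0], np.where((zc[r]>92)&(np.arange(640)>295)&(np.arange(640)<350))[0][[0,-1]])
E
```

```text
top ang -0.03509696 665.40906 29.306736 res 0.8281588931075561
L ang -0.022486612 630.5309 118.034164 res 0.3754453787194237
R ang -0.033937436 572.999 -70.625114 res 0.8579083115828685
width 190.50595071240775 centre [550.21164856  25.4580131 ] seat [596.61336595  65.9040342 ] by left rim [596.58797201  65.15744129]
width 190.70876784364577 centre [550.18754063  25.66541062] seat [596.75067046  65.92550178] by left rim [596.72614295  65.28035178]
[29.27772215 28.4387459  26.58315041  0.08558968 -0.44408082] [-0. -0. -2. -0.  1. 28. 28. 28. 27. 27. 27. 27.] [10.96264949  9.89178827  8.5748254 ] [24.96792912 24.97963142 25.73148395 24.53967274]
t -35.72090819730275 40.61730501633163 face s 27.57564031408458 55.2786394484828 peen s 33.3246480890614 51.03175641848727 zmax 119.11431938830333 117.07300671659212
235 [] [297 344]
245 [] [305 336]
255 [] [305 336]
```

Request:
{"method": "step_arm", "body": {"series": [8,-7,0,0,1,14,-12,0,0,1,14,-12,-5,0,1,10,-8,-15,0,1,5,-4.5,-15,0,1,0,0,-12,0,1,0,0,-8,0,1,0,0,0,0,1]}}

```text
clock: 8.75
eef_pos: [594.6, 66.5, 61.9]
eef_rot: [3.142, 0.001, -0.034]
wrist_force: [0.0, 0.1, -2.0]
finger_gap: 14.4
finger_force: 35.0
```

```bash
python3 - <<'E'
from h import *
s=manip.read_state();print(s['clock'],s['eef_pos'],s['eef_rot'],s['wrist_force'],s['finger_gap'])
i,p,d=cam("wrist"); cv2.imwrite("pics/w4.png",p[60:380]); np.savez("w4.npz",p=p,d=d,i=i)
E
```

```text
8.75 [594.61528527  66.45094682  61.90519252] [ 3.14152026e+00  9.58492816e-04 -3.37709027e-02] [ 0.02693778  0.12399468 -2.03545632] 14.351671448362449
```

View pics/w4.png

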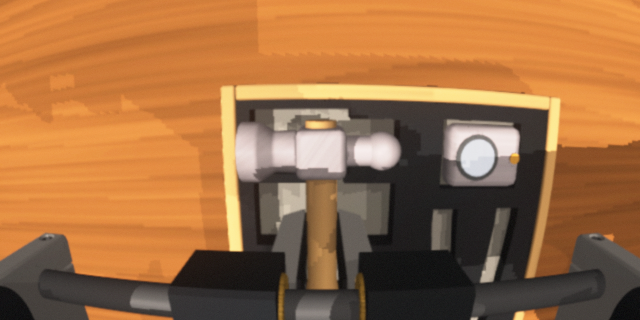

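The head (320,213 in full-frame rows) hovers over its cutout. The notch spans columns 258–393 below it, and the loupe is untouched.

```bash
python3 - <<'E'
from h import *
z=np.load("w4.npz",allow_pickle=True);i=z['i'].item();p=z['p'];d=z['d']
P=cloud(i,d);zc=P[...,2];un=lambda u,v,h: onz(i,u,v,h,True)[:2]
th=-.035;X=np.array([np.cos(th),np.sin(th)]);Y=np.array([-X[1],X[0]]);t0=np.array([594.6,66.45])
g=p.mean(2)
for r in(255,265,275,285):
    a=zc[r]; print(r,"low cols L",[c for c in range(235,300) if a[c]<20][:1],"R",[c for c in range(345,420) if a[c]<20][-1:], a[245:275:4].round(), a[375:405:4].round())
    try:
        l=[c for c in range(242,300) if a[c]<20][0]-.5; rr=[c for c in range(345,420) if a[c]<20][-1]+.5
        print("  L t",(un(l,r,26)-t0)@Y,"R t",(un(rr,r,26)-t0)@Y)
    except Exception as e: print(e)
for c in(270,285,345,360,380):
    a=zc[:,c]; rows=[r for r in range(155,200) if a[r]<20 and r>158]; print(c,rows[:1],a[158:190:3].round(), (un(c,rows[0]-.5,26)-t0)@X if rows else None)
E
```

```text
255 low cols L [256] R [392] [26. 25. 26. 15. 10.  9.  8.  9.] [11. 10.  8. 11. 15. 24. 25. 25.]
  L t 35.919319828366845 R t -37.66290602040128
265 low cols L [256] R [391] [25. 25. 24. 17. 10. 10.  8.  8.] [11.  8.  9.  9. 18. 25. 26. 25.]
  L t 36.19310379908296 R t -37.41734522299939
275 low cols L [257] R [391] [26. 25. 26. 19.  9. 10. 10.  9.] [10.  9.  9. 10. 18. 26. 25. 25.]
  L t 35.93234262521271 R t -37.74689832839794
285 low cols L [257] R [391] [26. 25. 25. 19. 10.  9.  9.  9.] [ 9.  9.  9.  9. 19. 26. 26. 24.]
  L t 36.24696428171954 R t -38.101874940128404
270 [169] [25. 25. 25. 26. 10.  7. 10.  9.  7. 11. 47.] 59.95242994399967
285 [169] [26. 25. 26. 25.  9.  9. 10.  9.  9. 11.  9.] 59.84536584335642
345 [170] [26. 25. 26. 26.  9.  9.  9.  9.  9. 10.  8.] 59.29997889253744
360 [179] [29. 25. 26. 26. 25. 26. 26.  9. 10.  9. 10.] 54.765487349890925
380 [180] [26. 25. 26. 25. 25. 26. 25. 24.  9. 10.  9.] 54.40724354885184
```

Request:
{"method": "step_arm", "body": {"series": [0.9,-0.8,0,0,1,0,0,-4,0,1,0,0,-4,0,1,0,0,-3,0,1,0,0,-3,0,1,0,0,-2,0,1,0,0,0,0,1]}}

```text
clock: 9.68
eef_pos: [595.9, 65.3, 46.3]
eef_rot: [3.142, 0.0, -0.034]
wrist_force: [0.3, -0.1, -2.3]
finger_gap: 14.1
finger_force: 35.0
```

Request:
{"method": "step_arm", "body": {"series": [0,0,-2,0,1,0,0,-2,0,1,0,0,-2,0,1,0,0,0,0,1]}}

```text
clock: 10.18
eef_pos: [596.1, 65.3, 40.6]
eef_rot: [-3.142, -0.0, -0.034]
wrist_force: [-0.2, -0.1, 0.9]
finger_gap: 14.2
finger_force: 35.0
```

Request:
{"method": "step_arm", "body": {"series": [0,0,0,0,0.62,0,0,0,0,0.62,0,0,0,0,0.62,0,0,12,0,0.62,0,0,20,0,0.62,0,0,22,0,1,-16,0.6,0,0,1,-16,0.5,0,0,1,-16,0.6,0,0,1,0,0,-10,0,1,0,0,-10,0,1,0,0,-4,0,1,0,0,0,0,1]}}

```text
clock: 11.8
eef_pos: [548.0, 67.0, 69.9]
eef_rot: [3.142, 0.001, -0.034]
wrist_force: [-0.1, -0.4, 0.2]
finger_gap: 0.7
finger_force: 0.0
```

Request:
{"method": "step_arm", "body": {"series": [0,0,-2,0,1,0,0,-2,0,1,0,0,-2,0,1,0,0,-1,0,1,0,0,0,0,1]}}

```text
clock: 12.42
eef_pos: [548.0, 67.1, 63.6]
eef_rot: [-3.142, -0.0, -0.034]
wrist_force: [-1.2, -0.4, 3.5]
finger_gap: 0.4
finger_force: 1.7
```

Request:
{"method": "step_arm", "body": {"series": [0,0,-1,0,1,0,0,-1,0,1,0,0,-1,0,1,0,0,-1,0,1,0,0,-0.5,0,1,0,0,0,0,1]}}

```text
clock: 13.18
eef_pos: [548.1, 67.1, 59.5]
eef_rot: [-3.142, -0.001, -0.034]
wrist_force: [-1.2, -0.3, 7.8]
finger_gap: 0.1
finger_force: 3.9
```

Request:
{"method": "step_arm", "body": {"series": [0,0,-1,0,1,0,0,-1,0,1,0,0,-1,0,1,0,0,0,0,1]}}

```text
clock: 13.68
eef_pos: [548.3, 67.1, 57.8]
eef_rot: [-3.142, -0.001, -0.034]
wrist_force: [-9.6, -0.7, 23.7]
finger_gap: 0.4
finger_force: 11.7
```

Request:
{"method": "step_arm", "body": {"series": [0,0,10,0,1,0,0,30,0,1,0,0,45,0,0.6,-15,0,40,0,0.4,-20,0,10,0,0.3,0,0,0,0,0.3,0,0,0,0,0.3]}}

```text
clock: 14.55
eef_pos: [513.2, 67.0, 190.4]
eef_rot: [3.142, 0.001, -0.034]
wrist_force: [-0.2, 0.9, -1.2]
finger_gap: 47.0
finger_force: 0.0
```

```bash
python3 - <<'E'
from h import *
s=manip.read_state();print(s['clock'],s['eef_pos'],s['eef_rot'],s['wrist_force'],s['finger_gap'])
i,p,d=cam("wrist"); cv2.imwrite("pics/w5.png",p); np.savez("w5.npz",p=p,d=d,i=i)
P=cloud(i,d)
th=-.035;X=np.array([np.cos(th),np.sin(th)]);Y=np.array([-X[1],X[0]]);seat=np.array([596.9,65.5])
s=(P[...,:2]-seat)@X;t=(P[...,:2]-seat)@Y
for a in range(-130,61,10):
    m=(abs(s-a)<2)&(abs(t)<6)&(d>0)&(P[...,2]<80); print(a,np.percentile(P[m][:,2],[50,90]).round(1) if m.sum()>5 else None,end=' ')
E
```

```text
14.55 [513.18534428  66.99841547 190.36334327] [ 3.14154048e+00  6.06612628e-04 -3.42488510e-02] [-0.19928628  0.92072995 -1.19201447] 47.043757396329
-130 [35.6 36.6] -120 [36.6 37.3] -110 [36.5 37.5] -100 [35.4 36.5] -90 [33.9 35.3] -80 [32.9 34. ] -70 [31.8 32.8] -60 [31.3 32.3] -50 [31.4 32.4] -40 [31.5 32.6] -30 [30.9 32.2] -20 [30.  31.1] -10 [29.9 31.1] 0 [30.3 31.2] 10 [29.3 30.9] 20 [29.7 31.2] 30 [30.5 36.7] 40 [37.1 38.2] 50 [36.9 37.9] 60 [25.4 26.3]
```

View pics/w5.png

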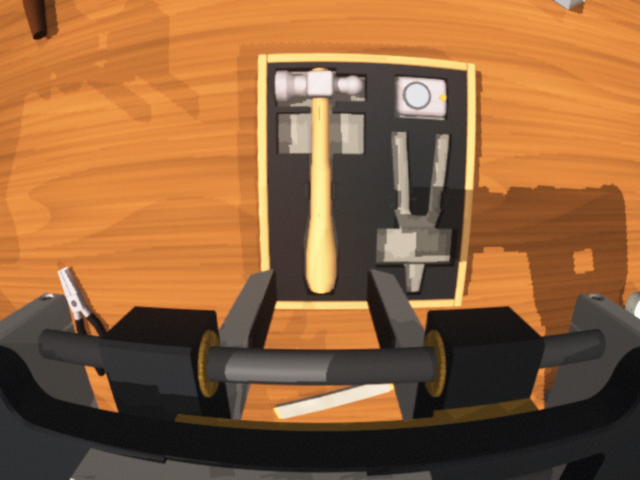

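The hammer is home: measured tops are head 38, handle 31–32 and bulb 37 mm, as expected. It fills its cutout from (320,70) to (320,290). Loupe untouched at (417,95); pliers at lower left (70,290).

Request:
{"method": "step_arm", "body": {"series": [-8,20,0,0.03,0.3,-17,42,0,0.034,0.3,-17,42,0,0.034,0.3,-17,42,0,0.034,0.3,-17,42,0,0.034,0.3,-17,42,0,0.034,0.3,-17,36,0,0.034,0.3,-8,10,0,0,0,0,0,0,0,0,0,0,0,0,0]}}

```text
clock: 15.85
eef_pos: [395.5, 342.2, 190.8]
eef_rot: [3.141, 0.0, 0.199]
wrist_force: [1.4, -0.3, -0.1]
finger_gap: 91.8
finger_force: 0.0
```

```bash
python3 - <<'E'
from h import *
s=manip.read_state();print(s['clock'],s['eef_pos'],s['eef_rot'],s['joints'],s['finger_gap'])
i,p,d=cam("wrist"); cv2.imwrite("pics/w6.png",p); np.savez("w6.npz",p=p,d=d,i=i)
E
```

```text
15.85 [395.547203   342.17696385 190.75516524] [3.14128194e+00 2.09560438e-04 1.98539405e-01] [ 6.43232784e-01  2.76833120e-01  1.64640507e+00 -2.02786264e-04
  1.21867731e+00  2.01555964e+00] 91.84395652267536
```

View pics/w6.png

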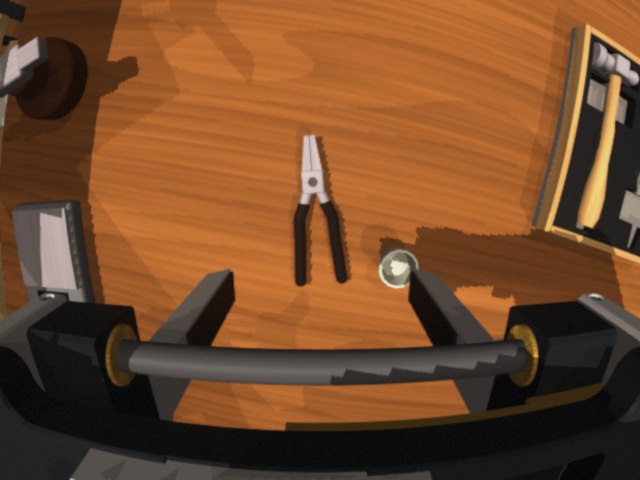

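Pliers: tip (309,137), joint pivot (313,183), grip ends (301,283) and (341,280). The cup is beside them at (398,268). No other pliers are in view.

```bash
python3 - <<'E'
from h import *
z=np.load("w6.npz",allow_pickle=True);i=z['i'].item();p=z['p'];d=z['d']
P=cloud(i,d);zc=P[...,2];un=lambda u,v,h: onz(i,u,v,h,True)[:2]
hsv=cv2.cvtColor(p,cv2.COLOR_BGR2HSV); m=((zc>4)|(hsv[...,1]<110))&(zc>3)
m[:120]=0;m[295:]=0;m[:,:285]=0;m[:,360:]=0
n,l,st,_=cv2.connectedComponentsWithStats(m.astype(np.uint8));k=1+np.argmax(st[1:,4]);m=l==k;print(st[k],np.median(zc[150:250,230:280]))
mid=[]
for r in range(135,290,6):
    c=np.where(m[r])[0]
    if len(c): w=un((c[0]+c[-1])/2,r,5.5);mid.append((r,*w));print(r,c[0],c[-1],w.round(1),np.median(zc[r,c]).round(1),np.linalg.norm(un(c[0]-.5,r,5.5)-un(c[-1]+.5,r,5.5)).round(1))
a=np.array(mid)[:,1:];a=a[1:-2]
vx,vy,x0,y0=cv2.fitLine(a.astype(np.float32),cv2.DIST_HUBER,0,.01,.01).ravel()
if vx<0:vx,vy=-vx,-vy
X=np.array([vx,vy]);Y=np.array([-vy,vx]);o=np.array([x0,y0]);print("yaw",np.arctan2(vy,vx))
q=np.argwhere(m);W=np.array([un(u,v,5.5) for v,u in q])-o;s=W@X;print("len",s.max()-s.min(),"origin from tip",o+X*(s.max()-42),"from tail",o+X*(s.min()+100),"t",(W@Y).min(),(W@Y).max())
print("pivot",un(313,183,11))
E
```

```text
[ 293  134   54  153 3197] -0.6798289173676153
135 308 313 [474.5 368.4] 9.5 5.4
141 304 314 [468.9 368.7] 9.5 9.9
147 304 315 [463.6 367.2] 9.2 10.8
153 303 318 [458.4 365.2] 9.3 14.5
159 302 319 [453.1 364.2] 9.7 16.3
165 302 320 [447.8 362.7] 9.2 17.2
171 301 322 [442.5 361.1] 10.1 20.0
177 301 323 [437.2 359.6] 10.4 20.9
183 302 323 [431.9 358.1] 10.3 20.1
189 302 324 [426.5 356.6] 9.9 21.0
195 301 327 [421.3 354.6] 8.9 24.8
201 299 330 [415.9 353.1] 8.9 29.4
207 297 334 [410.6 351.1] 9.4 35.1
213 296 336 [405.2 349.6] 9.7 37.9
219 293 338 [399.6 348.9] 9.6 42.7
225 293 338 [394.  347.8] 9.2 42.9
231 295 339 [388.6 345.3] 9.2 42.1
237 295 341 [383.2 343.3] 9.5 44.1
243 295 341 [377.5 342.2] 9.2 44.3
249 295 342 [371.8 340.6] 9.0 45.4
255 295 343 [366.1 339. ] 9.1 46.6
261 295 344 [360.3 337.3] 9.4 47.8
267 295 345 [354.5 335.7] 8.8 49.0
273 295 346 [348.6 334. ] 9.5 50.2
279 295 346 [342.6 332.8] 9.6 50.4
285 298 302 [332.5 351.2] 8.3 4.9
yaw 0.2815819
len 143.54606708009453 origin from tip [434.74760811 358.85161699] from tail [433.26242969 358.42200267] t -24.589087848571126 25.445484583273924
pivot [432.48154931 357.6562121 ]
```

Request:
{"method": "step_arm", "body": {"series": [12,5,-10,0.04,0.3,16,7,-30,0.042,0.4,10.1,4.1,-35,0,0.45,0,0,-35,0,0.45,0,0,-25,0,0.45,0,0,-15,0,0.45,0,0,-9,0,0.45,0,0,-4,0,0.45,0,0,0,0,0.45], "squeeze": 35}}

```text
clock: 17.02
eef_pos: [433.2, 359.2, 28.4]
eef_rot: [-3.141, -0.001, 0.282]
wrist_force: [0.1, 0.3, 0.6]
finger_gap: 51.7
finger_force: 0.0
```

Request:
{"method": "step_arm", "body": {"series": [0,0,-1,0,0.7,0,0,0,0,1,0,0,0,0,1,0,0,0,0,1,0,0,0,0,1]}}

```text
clock: 17.65
eef_pos: [433.1, 359.1, 27.0]
eef_rot: [-3.142, -0.0, 0.282]
wrist_force: [-0.3, -0.4, 1.5]
finger_gap: 20.1
finger_force: 34.6
```

Request:
{"method": "step_arm", "body": {"series": [0,0,10,0,1,0,0,30,0,1,0,0,50,0.1,1,3.5,-22,0,0.16,1,3.5,-22,0,0.16,1,3.5,-22,0,0.16,1,3.5,-22,0,0.16,1,3.5,-22,0,0.16,1,3.5,-22,0,0.16,1,3.5,-22,0,0.16,1,3.5,-22,0,0.16,1,3.5,-22,0,0.16,1,3.5,-22,0,0.16,1,3.5,-22,0,0.16,1,3.5,-22,0,0.16,1,3.5,-22,0,0.16,1,3.5,-22,0,0.16,1,3.5,-22,0,0.16,1,3.5,-22,0,0.16,1,3.8,-26,0,0.165,1]}}

```text
clock: 20.15
eef_pos: [492.9, -19.5, 117.5]
eef_rot: [3.142, 0.0, 3.112]
wrist_force: [0.2, 0.1, -1.4]
finger_gap: 19.6
finger_force: 34.6
```

Request:
{"method": "step_arm", "body": {"series": [0,0,0,0,1,0,0,0,0,1]}}

```text
clock: 20.4
eef_pos: [492.7, -18.5, 117.2]
eef_rot: [3.141, 0.0, 3.104]
wrist_force: [-0.3, 0.2, -1.3]
finger_gap: 19.5
finger_force: 34.6
```

Request:
{"method": "step_arm", "body": {"series": [0,0,-15,0,1,0,0,-20,0,1,0,0,-12,0,1,0,0,0,0,1]}}

```text
clock: 20.9
eef_pos: [492.3, -18.5, 68.9]
eef_rot: [3.141, -0.002, 3.107]
wrist_force: [0.6, -0.5, -1.0]
finger_gap: 19.2
finger_force: 34.6
```

```bash
python3 - <<'E'
from h import *
s=manip.read_state();print(s['clock'],s['eef_pos'],s['eef_rot'],s['finger_gap'])
i,p,d=cam("wrist"); cv2.imwrite("pics/w7.png",p); np.savez("w7.npz",p=p,d=d,i=i)
E
```

```text
20.9 [492.30093083 -18.52110926  68.94857416] [ 3.14144613e+00 -1.94868988e-03  3.10680094e+00] 19.241898169481445
```

View pics/w7.png

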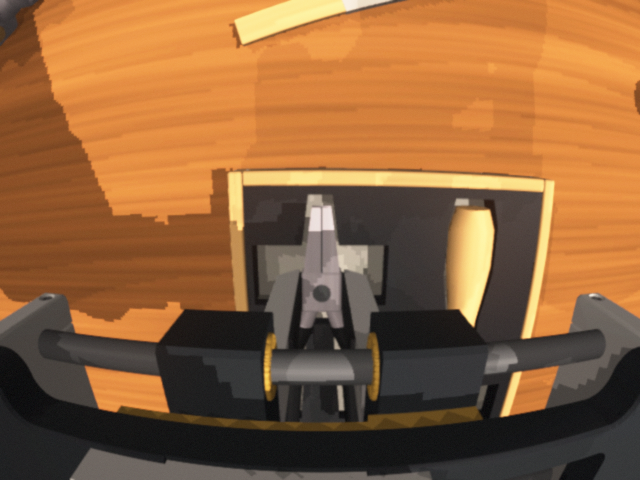

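The pliers' jaw tip is at (322,205) over the cutout and the joint pivot at (322,293). The notch spans columns 257–387 from row 245. The hammer handle is still home at (470,260).

```bash
python3 - <<'E'
from h import *
z=np.load("w7.npz",allow_pickle=True);i=z['i'].item();p=z['p'];d=z['d']
P=cloud(i,d);zc=P[...,2];un=lambda u,v,h: onz(i,u,v,h,True)[:2]
th=3.107;X=np.array([np.cos(th),np.sin(th)]);Y=np.array([-X[1],X[0]]);t0=np.array([492.3,-18.5])
for r in(255,265,275,285):
    a=zc[r]; L=[c for c in range(245,290) if 0<a[c]<19]; Q=[c for c in range(350,410) if 0<a[c]<19]
    print(r,L[0],Q[-1],"t",(un(L[0]-.5,r,26)-t0)@Y,(un(Q[-1]+.5,r,26)-t0)@Y)
for c in(270,280,290,350,360,370):
    a=zc[:,c]; R_=[r for r in range(200,275) if a[r]<19]; print(c,R_[0],"s notch front",(un(c,R_[0]-.5,26)-t0)@X)
for c in(312,318,324,330):
    a=zc[:,c]; R_=[r for r in range(185,215) if a[r]<22.]; T=[r for r in range(185,240) if a[r]>38]; print(c,"cut front",(un(c,R_[0]-.5,26)-t0)@X if R_ else None,"tip",T[:1],(un(c,T[0]-.5,47.5)-t0)@X, a[188:212:3].round())
for r in(215,230,245,260,275,290):
    C=np.where((zc[r]>38)&(abs(np.arange(640)-321)<22))[0]; print(r,C[0],C[-1],"mid t",(un(C.mean(),r,47.5)-t0)@Y,zc[r,321])
print("pivot s",(un(322,293,53)-t0)@X)
# left outer rim
E
```

```text
255 255 386 t 36.7121409135149 -36.75915013303715
265 255 385 t 37.00563178681568 -36.46760065933288
275 256 385 t 36.744530866422096 -36.76650674372606
285 256 383 t 37.081246047322374 -35.92563388514114
270 245 s notch front 17.651961775521062
280 245 s notch front 17.656406995627478
290 246 s notch front 17.092968732332587
350 245 s notch front 17.647678381434275
360 245 s notch front 17.64073969838623
370 245 s notch front 17.632340728374807
312 cut front 45.108553103428804 tip [206] 42.409811070271125 [27. 26. 25. 16. 16. 16. 45. 52.]
318 cut front 45.10284434761829 tip [206] 42.40566644466155 [26. 25. 24. 15. 16. 17. 45. 52.]
324 cut front 45.101304890287935 tip [206] 42.40435005240345 [25. 25. 25. 16. 17. 16. 46. 50.]
330 cut front 45.10393374993874 tip [206] 42.40586108575232 [25. 26. 25. 16. 16. 16. 47. 50.]
215 311 332 mid t -0.5926256414927162 52.20027239080227
230 309 333 mid t -0.34904371847855686 50.993133304669925
245 307 335 mid t -0.3442527502983075 53.01885260305767
260 305 337 mid t -0.33916974146872814 51.651435620605895
275 300 342 mid t -0.33376768827830444 52.749215341278955
290 300 342 mid t -0.32801583058009565 222.61403400538342
pivot s 0.06950193169308376
```

Request:
{"method": "step_arm", "body": {"series": [0,-0.4,-5,0,1,0,0,-5,0,1,0,0,-4,0,1,0,0,-3,0,1,0,0,-2,0,1,0,0,0,0,1]}}

```text
clock: 21.7
eef_pos: [492.8, -19.3, 50.9]
eef_rot: [3.142, -0.0, 3.107]
wrist_force: [-0.1, -0.7, -1.5]
finger_gap: 19.7
finger_force: 34.6
```

Request:
{"method": "step_arm", "body": {"series": [0,0,-2,0,1,0,0,-1,0,1,0,0,0,0,1]}}

```text
clock: 22.08
eef_pos: [493.1, -19.3, 48.2]
eef_rot: [-3.141, 0.001, 3.107]
wrist_force: [-0.3, -1.6, 2.9]
finger_gap: 19.5
finger_force: 34.6
```

Request:
{"method": "step_arm", "body": {"series": [0,0,-1,0,1,0,0,-1,0,1,0,0,0,0,1]}}

```text
clock: 22.45
eef_pos: [493.1, -19.3, 46.3]
eef_rot: [-3.141, 0.001, 3.107]
wrist_force: [-0.5, -1.4, 6.0]
finger_gap: 19.6
finger_force: 34.9
```

Request:
{"method": "step_arm", "body": {"series": [0,0,0,0,0.6,0,0,0,0,0.6,0,0,0,0,0.6,0,0,10,0,0.6,0,0,18,0,0.6,0,0,16,0,0.78,14,-0.5,0,0,0.78,16,-0.5,0,0,0.78,14,-0.5,0,0,0.78,0,0,-10,0,0.78,0,0,-10,0,0.78,0,0,-5,0,0.78,0,0,0,0,0.78]}}

```text
clock: 24.08
eef_pos: [536.4, -20.7, 64.5]
eef_rot: [3.142, -0.001, 3.107]
wrist_force: [-0.1, 0.4, 0.3]
finger_gap: 20.8
finger_force: 0.0
```

Request:
{"method": "step_arm", "body": {"series": [0.5,0,-2,0,0.78,0,0,-2,0,0.78,0,0,-2,0,0.78,0,0,-1,0,0.78,0,0,-1,0,0.78,0,0,0,0,0.78]}}

```text
clock: 24.82
eef_pos: [537.3, -20.7, 56.9]
eef_rot: [-3.142, 0.0, 3.107]
wrist_force: [0.1, -0.2, 1.5]
finger_gap: 20.4
finger_force: 0.0
```

Request:
{"method": "step_arm", "body": {"series": [0,0,-1,0,0.78,0,0,-1,0,0.78,0,0,-1,0,0.78,0,0,0,0,0.78]}}

```text
clock: 25.32
eef_pos: [537.7, -20.8, 54.4]
eef_rot: [-3.142, 0.001, 3.107]
wrist_force: [-0.2, 0.3, 4.7]
finger_gap: 20.6
finger_force: 2.3
```

Request:
{"method": "step_arm", "body": {"series": [0,0,-1,0,0.78,0,0,-1,0,0.78,0,0,-1,0,0.78,0,0,0,0,0.78]}}

```text
clock: 25.82
eef_pos: [538.1, -20.8, 52.0]
eef_rot: [-3.141, 0.002, 3.107]
wrist_force: [-1.0, 0.7, 10.6]
finger_gap: 20.7
finger_force: 5.0
```

Request:
{"method": "step_arm", "body": {"series": [0,0,-1,0,0.78,0,0,-1,0,0.78,0,0,0,0,0.78]}}

```text
clock: 26.2
eef_pos: [538.3, -20.8, 51.6]
eef_rot: [-3.141, 0.003, 3.107]
wrist_force: [-9.7, -0.4, 31.8]
finger_gap: 20.6
finger_force: 13.8
```

Request:
{"method": "step_arm", "body": {"series": [0,0,10,0,0.78,0,0,30,0,0.78,10,0,45,0,0.6,30,15,45,0,0.3,30,20,10,0,0,10,5,0,0,0,0,0,0,0,0,0,0,0,0,0]}}

```text
clock: 27.2
eef_pos: [616.5, 18.7, 188.2]
eef_rot: [-3.141, -0.002, 3.106]
wrist_force: [0.4, -0.5, -0.2]
finger_gap: 77.4
finger_force: 0.0
```

```bash
python3 - <<'E'
from h import *
s=manip.read_state();print(s['clock'],s['eef_pos'],s['wrist_force'])
i,p,d=cam("wrist"); cv2.imwrite("pics/w8.png",p)
P=cloud(i,d)
def prof(seat,th,ts,ss,w):
    X=np.array([np.cos(th),np.sin(th)]);Y=np.array([-X[1],X[0]]);s=(P[...,:2]-seat)@X;t=(P[...,:2]-seat)@Y
    for a in ss:
        o=[]
        for tt in ts:
            m=(abs(s-a)<2)&(abs(t-tt)<w)&(d>0)&(P[...,2]<80);o.append(np.percentile(P[m][:,2],90).round(1) if m.sum()>5 else None)
        print(a,o)
print("pliers");prof(np.array([492.9,-19]),3.107,(0,-16,16),(40,20,0,-34,-44,-55,-70,-90),3)
print("hammer");prof(np.array([596.9,65.5]),-.035,(0,),(-125,-90,-50,0,20,40),6)
E
```

```text
27.2 [616.50872358  18.67592844 188.15986167] [ 0.36078607 -0.46481268 -0.19743437]
pliers
40 [np.float64(27.1), np.float64(26.2), np.float64(26.2)]
20 [np.float64(26.9), np.float64(25.8), np.float64(26.4)]
0 [np.float64(28.9), np.float64(10.4), np.float64(10.0)]
-34 [np.float64(26.2), np.float64(27.9), np.float64(28.0)]
-44 [np.float64(26.0), np.float64(28.4), np.float64(28.1)]
-55 [np.float64(26.1), np.float64(28.2), np.float64(27.9)]
-70 [np.float64(26.2), np.float64(28.1), np.float64(27.5)]
-90 [np.float64(25.8), np.float64(27.4), np.float64(27.7)]
hammer
-125 [np.float64(37.5)]
-90 [np.float64(35.2)]
-50 [np.float64(32.7)]
0 [np.float64(30.7)]
20 [np.float64(31.2)]
40 [np.float64(38.0)]
```

View pics/w8.png

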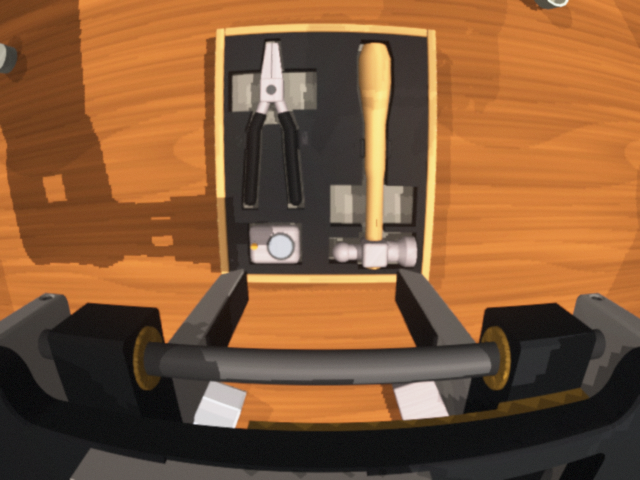

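Both tools lie home: pliers (270,90), with grip tops at 28 mm as expected, and hammer (375,150). The loupe (277,245) is untouched and the gripper is clear.

```bash
python3 -c "
from cell import manip
print(manip.sign_off())"
```

```text
the job is handed in; nothing more can be done
None
```

The chasing hammer and then the flat-nose pliers were laid in their cutouts and pressed home past the lugs, with measured heights matching the seated ones. The tin, cup and loupe were left where they were, and the job was handed in at about 27 s.

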